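# Pack the sake cup and slide the gift box shut

## Task

Stand the smallest cup upright inside the wooden gift box through its open part and let go of it, then slide the box's lid along its channel and force it, firmly but without ramming it, over the small ridge at the far end until the ridge snaps up into the lid and the lid is fully home. Let go, and leave the other things on the table where they are.

Things in the scene. Friction and masses are not known exactly. Their poses are not given: they have to be found in the camera images.
- box: plain pale wooden gift box, fixed to the table, 230 mm long (own x), 128 mm wide (own y), 75.5 mm high; origin at the centre of its underside, z up; the lid closes towards its +x end. On each long side the lid slides on a ledge at height 60 mm under a 6 mm thick lip (underside 69.5, top 75.5 mm). Channel 113 mm wide; 102 mm free between the lips. The -x end is open above 56 mm.
- box_floor (a point): centre of the box's inner floor, 8 mm above the table; inside, the box is 102 mm wide over its full depth. The cup stands anywhere on this floor between box x = -85 and +60 mm, where the lid leaves it open; the end block's shelf, top at 57 mm, overhangs the floor from box x = +74 mm (+-8) on
- box_stop (a point): nominal place of the stop for the lid's leading edge, at ledge height, box x = +100 mm. The end block that forms stop and ridge is hand-fitted: on any one box stop and ridge both lie up to 8 mm nearer or farther along the box's x, which is not measured and must be felt
- lid: loose flat wooden lid, 224 mm (own x) x 110 x 8 mm, 0.11 to 0.23 kg, starting part-open (about 110 to 125 mm) in its channel, its rear sticking out of the box's -x end; origin at the centre of its underside, own x is the closing direction, leading edge at x = +112 mm, bevelled underneath; a groove for the ridge runs across the underside. Home, its origin is at box x = -12 mm (+-8), underside 60 mm up.
- ridge (a joint): small spring-loaded round wooden ridge across the channel, 16 mm before the true stop: 0 = up (4 mm above the ledge), positive in m = pressed down. Driving the lid's edge over it takes about 5 to 10 N along the channel; it snaps up to 0 in the lid's groove within about 2 mm of the stop. More than 25 N between lid and box is ramming: a stiff push a few mm beyond the true stop does it.
- cup: smallest cup: white ceramic sake cup, 40 mm across the rim, 46 mm high, walls 4 mm, 55 to 90 g, standing on the table; origin at the centre of its underside, z up. It fits under the closed lid only standing on the box floor
- dish: bystander: small white ceramic dish, 84 mm across, 18 mm high, origin under its centre
- tumbler: bystander: larger white ceramic cup, 60 mm across, 62 mm high, origin under its centre
- tape: bystander: roll of clear packing tape lying flat, 90 mm across, 24 mm high
- labels: bystander: stack of paper labels 60 x 90 x 18 mm
- carton: bystander: small cardboard carton 100 x 75 x 70 mm
- lid_rear (a point): middle of the lid's rear edge, half-way up its 8 mm thickness, at lid x = -112 mm: the flat face to push on. It has free air below and behind it, and when the lid is home it still overhangs the box's -x end by 1 to 17 mm. Open, the rear may sag by 2 mm
Not all that is in view belongs to the job. What is shaped like the cup but purple is not meant. Several things have the shape of the lid; the one meant has the colours described above.

How it is judged:
By the outcome, as a careful person would: the job done as asked, in the order asked, and still so for the second after the job is handed in, with the robot touching nothing.
It also fails if it takes over 67 s, if anything falls off the work surface, if the arm or the gripper's body presses on something with over 40 N, if the wrist force passes 120 N, or if a joint passes its speed limit or range.

## Robot

A 6-joint arm with a two-finger parallel gripper is mounted at the origin on the work surface. World frame = base frame: x ahead of the robot, y to its left, z up, the work surface at z = 0. Lengths are in m, angles in degrees, forces in N, time in s.
With the tool pointing down it reaches from about 0.375 to 0.9 m from the base axis. Payload 3.1 kg.
Tool frame: the origin (TCP) lies on the front face of the gripper's body, between the roots of the fingers; the fingertips stand 70 mm ahead of it and the grasp point (between the pads) lies 51 mm ahead of it (bot.tip_extent is the distance from the TCP to the fingertips, in m); z points along the fingers, x is the direction in which the jaws open and shut, and the axes are right-handed (so a half turn about z gives the same grasp; the last joint's range is limited). The gripper opens to 87 mm and grips with 3 to 60 N. Pads are 19 mm wide; open, the fingers measure 117 mm over their backs; the gripper's body (75 mm by 190 mm) begins 51 mm behind the grasp point.
Start: joints at [55.033, 30.224, 82.088, -0, 67.689, -10.227], TCP at [0.262, 0.568, 0.292] pointing down, gripper open.
Joint ranges: [-176.69, 176.69], [-43.24, 126.21], [12.49, 139.97], [-82, 262], [0, 151.66], [-163.58, 163.58]. Speed limits (degrees/s): [159.86, 159.86, 180, 180, 180, 180].

## Interface

Orientations are given as a 3x3 rotation matrix whose columns are the frame's x, y, z axes.
In Python, from rig import bot, viewer, ticket gives the robot as it stands. The module is installed in compiled form; this text tells all that it offers.
- The arm moves only by the tool arm_command, never from a script. Its argument "targets" is a list of rows, each an object with "rot": the turn, a rotation vector about the tool's x, y, z in degrees, a list of three; "offset": the shift along the tool's x, y, z in cm, a list of three; "gripper": the closure, from 0 (fully open) to 1 (shut). A call has 1 to 8 rows; each row is the pose to reach, as a shift and turn from the pose commanded when the call began, along the tool's axes at that moment; what a row does not reach only later rows make up. A row lasts 1/10 s, in which the tool goes at most 50 mm and 8.59 degrees, less where a joint would pass 70% of its speed; a pose out of reach is approached as far as the arm can. A call with a gripper value outside its range is refused whole. The fingers move at their own pace and stop on an object; the grip force is fixed at half the most. Time passes only in rows, so rows that repeat a pose let the fingers close. It gives the time, the measured TCP pose, the force and the opening at its end, in the units of the state.
- bot.read_state(): the state, without advancing time (a new reading comes with each control period).
- viewer.capture(name): name is "scene" or "top" or "wrist"; returns a dict with "frame" (420x560x3 uint8, red, green, blue), "fx", "fy", "cx", "cy" (pixels), "view" (4x4, takes a point from world to camera coordinates). Camera axes: x right, y down, z forward; pixel columns grow to the right and rows downward; lengths in m; the calibration is good to about 2 mm. A picture is of the moment at which its call begins. There is no depth.
- ticket.hand_in(): hands the job in, once; it reports no verdict.
The state is a dict: "time_s": time; "joint_positions": joint angles; "qvel": joint speeds; "tau": joint torques, N m; "position": TCP position; "tcp_rot": TCP orientation; "force": force on the tool from outside, world axes, zero at the start; "moment": the same for the moment, N m; "opening": opening from 0.0 (shut) to 1.0 (fully open).
Only numpy, scipy, OpenCV 4.12 (cv2) and the standard library are available. Lean on these libraries where they do the work, as an engineer would, in place of code of your own. Each camera call takes 0.05 s, during which the arm holds its last target. There are 200 camera calls.

## Working session

There is one attempt and no reset: what is moved stays moved. The work goes in short steps, Python scripts to look and compute and a tool call to move; the robot and the scene stay as the last step left them, time stands still between calls to the robot, and variables do not carry over. Pictures are saved under pics/ and viewed, about 8 in all and at most 12, crops included, and the job is handed in when it is done.

Besides the shell and the picture viewer there is one more tool, called after ">>>" as name([rows], argument=value, ...), one row to a line, values as JSON. arm_command: Moves the arm, as the interface text tells. Its arguments: {"type":"object","properties":{"targets":{"type":"array"}},"required":["targets"]}

```bash
mkdir -p pics; cat > h.py <<'E'
import numpy as np, cv2
from rig import bot, viewer, ticket
def cap(n, fn=None):
    c=viewer.capture(n)
    if fn: cv2.imwrite('pics/'+fn, c['frame'][:,:,::-1])
    return c
def ray(c,u,v,z):
    V=np.array(c['view']);R=V[:3,:3];t=V[:3,3];o=-R.T@t
    d=R.T@np.array([(u-c['cx'])/c['fx'],(v-c['cy'])/c['fy'],1]);return o+d*(z-o[2])/d[2]
def proj(c,p):
    V=np.array(c['view']);q=V[:3,:3]@np.array(p)+V[:3,3];return [c['fx']*q[0]/q[2]+c['cx'],c['fy']*q[1]/q[2]+c['cy']]
def off(p):
    s=bot.read_state();return np.array(s['tcp_rot']).T@(np.array(p)-np.array(s['position']))*100
E
python3 - <<'E'
from h import *
np.set_printoptions(precision=3,suppress=True)
for n in ['top','scene']:
    c=cap(n,n+'0.png');V=np.array(c['view']);print(n,c['fx'],c['cx'],c['cy'],-V[:3,:3].T@V[:3,3],V[:3,:3])
print(bot.read_state())
a=cv2.imread('pics/top0.png');b=cv2.imread('pics/scene0.png')
np.savez('cam0.npz',a=a)
E
```

```text
top 404.9155738965663 277.008245719903 216.54068389928835 [ 0.314 -0.063  1.262] [[ 0.111 -0.994  0.004]
 [-0.97  -0.109 -0.215]
 [ 0.214  0.02  -0.977]]
scene 386.4290175559769 277.0805560038577 209.07994638203354 [ 1.12  -0.5    0.779] [[ 0.644  0.765 -0.011]
 [ 0.548 -0.471 -0.691]
 [-0.534  0.439 -0.723]]
{'time_s': 0.1, 'joint_positions': array([ 55.033,  30.274,  82.15 ,   0.   ,  67.691, -10.225]), 'qvel': array([ 0.067, -0.076, -0.143, -0.079,  0.022,  0.024]), 'tau': array([  0.   , -44.099, -17.715,   0.064,   0.053,  -0.   ]), 'position': array([0.261, 0.567, 0.291]), 'tcp_rot': array([[ 0.419,  0.908, -0.001],
       [ 0.908, -0.419, -0.002],
       [-0.002, -0.   , -1.   ]]), 'force': array([-0.379,  0.559, -0.272]), 'moment': array([-0.054,  0.004, -0.013]), 'opening': 1.0031923011462929}
```

View pics/top0.png

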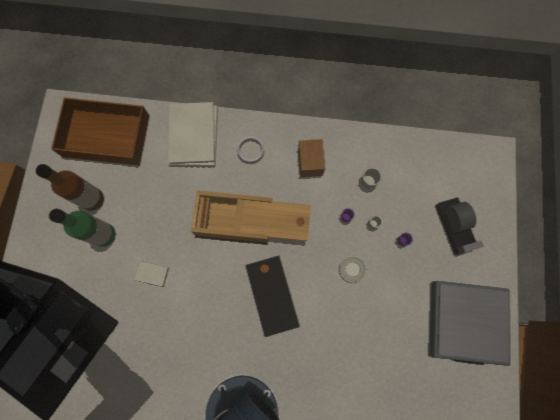

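View pics/scene0.png

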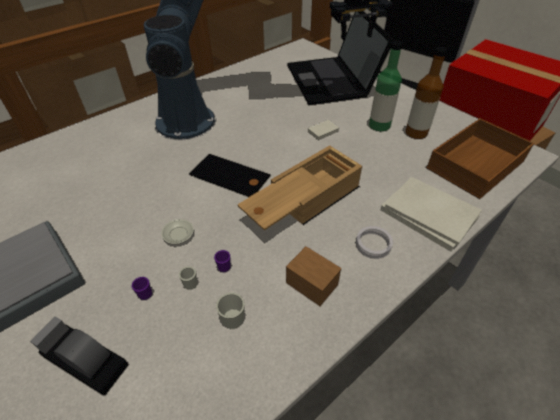

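Top view: the white sake cup is at (374,223). It could be confused with the purple cups at (347,216) and (404,240), or the tumbler at (370,180). The pale box spans about (193–310, 190–245) with its lid sticking out to the right. The lid decoy is the black slab at (272,296). By description I choose the white cup at (374,223) and the pale lid, and check both in a close crop.

```bash
python3 - <<'E'
from h import *
a=cv2.imread('pics/top0.png')
k=cv2.resize(a[180:255,180:420],None,fx=3.33,fy=3.33,interpolation=cv2.INTER_CUBIC)
k=cv2.convertScaleAbs(k,alpha=1.7)
s=cv2.imread('pics/scene0.png')[140:300,125:365]
s=cv2.convertScaleAbs(cv2.resize(s,None,fx=2.2,fy=2.2,interpolation=cv2.INTER_CUBIC),alpha=1.5)
o=np.zeros((600,800,3),np.uint8);o[:k.shape[0],:k.shape[1]]=k;o[250:250+s.shape[0],:s.shape[1]]=s[:350]
cv2.imwrite('pics/crop1.png',o);print(k.shape,s.shape)
E
```

```text
(250, 799, 3) (352, 528, 3)
```

View pics/crop1.png

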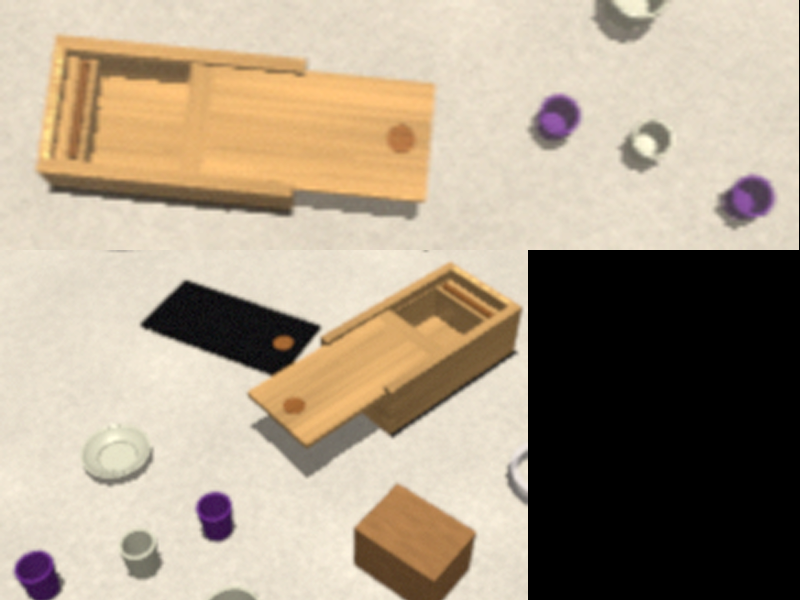

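```bash
python3 - <<'E'
from h import *
np.set_printoptions(precision=4,suppress=True)
c=cap('top');s=cap('scene')
T=lambda u,v,z:ray(c,180+u/3.33,180+v/3.33,z)[:2]
S=lambda u,v,z:ray(s,125+u/2.2,140+(v-250)/2.2,z)[:2]
B=[T(57,37,.0755),T(40,173,.0755),T(292,190,.0755),T(306,62,.0755)]
L=[T(433,84,.068),T(425,200,.068)]; L2=[T(192,64,.068),T(186,178,.068)]
print('box',B,'ctr',np.mean(B,0)); print('lid rear',L,'mid',np.mean(L,0)); print('lead',np.mean(L2,0))
d=(B[0]+B[1]-B[2]-B[3])/2;print('len',np.linalg.norm(d),'ang',np.degrees(np.arctan2(d[1],d[0])),'w',np.linalg.norm(B[0]-B[1]))
print('scene box far corner',S(452,265,.0755),S(522,308,.0755),S(392,432,0)*1,'lidrear',S(250,394,.068),S(308,445,.068))
# cup masks
for n,cc,roi in(('top',c,(365,210,385,236)),('scene',s,(176,260,202,290))):
    x0,y0,x1,y1=roi;h=cv2.cvtColor(cc['frame'],cv2.COLOR_RGB2GRAY)[y0:y1,x0:x1];print(n);print(h[::1,::1] if n=='top' else '')
print('cup rim top',T(655,137,.046),'scene',S(140,541,.046))
E
```

```text
box [array([0.6257, 0.2116]), array([0.4993, 0.2074]), array([ 0.5091, -0.018 ]), array([ 0.6277, -0.017 ])] ctr [0.5654 0.096 ]
lid rear [array([ 0.622 , -0.1343]), array([ 0.5146, -0.1372])] mid [ 0.5683 -0.1357]
lead [0.5633 0.0824]
len 0.22708351798058707 ang 91.48267010333674 w 0.12649921814652754
scene box far corner [0.5084 0.2115] [0.6297 0.2146] [ 0.6297 -0.0069] lidrear [ 0.5209 -0.1355] [ 0.6263 -0.1333]
top
[[128 128 130 129 129 128 128 130 130 128 129 128 128 131 133 132 131 130
  128 128]
 [126 128 128 128 128 129 129 130 131 129 132 129 129 131 131 131 130 129
  128 129]
 [127 129 129 127 131 130 129 130 131 129 128 129 130 129 129 126 128 127
  127 126]
 [128 131 131 129 130 130 127 129 130 128 127 129 128 128 128 127 127 128
  127 127]
 [129 129 127 127 128 129 130 130 130 129 129 126 128 128 127 127 128 127
  126 128]
 [125 127 127 127 129 131 132 131 129 128 127 125 126 127 128 127 128 128
  128 127]
 [127 128 131 130 131 129 123 125 127 114  95  98 112 127 132 128 127 129
  126 128]
 [127 126 128 128 127 123 123 114  94  78  73  73  76  88 115 130 128 128
  127 13
[... 894 characters left out ...]
  75  84 108 124 130 132 132 132
  130 129]
 [130 124 104  81  74  74  72  71  71  72  78  85 107 125 127 128 130 128
  131 129]
 [129 128 122 105  85  82  77  73  77  85 106 125 125 128 128 127 129 129
  130 130]
 [130 127 129 127 125 125 106  87 103 123 126 129 131 129 128 128 127 128
  131 133]
 [130 131 129 128 129 130 129 124 126 127 128 129 128 128 128 128 126 126
  127 130]
 [130 128 128 128 129 130 131 131 130 129 129 128 127 128 130 128 127 128
  129 128]
 [130 129 128 128 127 128 129 130 130 129 128 130 127 126 126 127 128 129
  130 129]
 [131 129 129 127 125 125 129 130 131 130 129 129 129 129 128 128 128 129
  133 134]]
scene

cup rim top [ 0.6004 -0.3438] scene [ 0.5999 -0.3362]
```

Crop check: the small white cup is at crop (652,140), clearly white and smallest, and the pale lid with its knob is in the box channel. I head for the cup and will refine with the wrist camera.

>>> arm_command([
  {"rot":[0,0,8.1],"offset":[-3.4,3.4,0],"gripper":0},
  {"rot":[0,0,16.3],"offset":[-6.8,6.8,0],"gripper":0},
  {"rot":[0,0,24.4],"offset":[-10.2,10.2,0],"gripper":0},
  {"rot":[0,0,32.5],"offset":[-13.6,13.6,0],"gripper":0},
  {"rot":[0,0,40.6],"offset":[-17,17,0],"gripper":0},
  {"rot":[0,0,48.8],"offset":[-20.4,20.4,0],"gripper":0},
  {"rot":[0,0,57],"offset":[-23.8,23.8,0],"gripper":0},
  {"rot":[0,0,65.2],"offset":[-27.2,27.2,0],"gripper":0},
])

```text
time_s: 1.0
position: [0.395, 0.205, 0.2924]
tcp_rot: [[1.0, -0.005, 0.0], [-0.005, -1.0, 0.0], [0.0, -0.0, -1.0]]
force: [0.8, 0.7, -0.4]
opening: 0.997
```

>>> arm_command([
  {"rot":[0,0,0],"offset":[2,4.5,0],"gripper":0},
  {"rot":[0,0,0],"offset":[4,9,0],"gripper":0},
  {"rot":[0,0,0],"offset":[6,13.5,0],"gripper":0},
  {"rot":[0,0,0],"offset":[8,18,0],"gripper":0},
  {"rot":[0,0,0],"offset":[10,22.5,0],"gripper":0},
  {"rot":[0,0,0],"offset":[12,27,0],"gripper":0},
  {"rot":[0,0,0],"offset":[14,31.5,0],"gripper":0},
  {"rot":[0,0,0],"offset":[16,36,0],"gripper":0},
])

```text
time_s: 1.8
position: [0.5555, -0.1551, 0.2921]
tcp_rot: [[1.0, 0.0, -0.0], [0.0, -1.0, 0.0], [-0.0, -0.0, -1.0]]
force: [0.9, 0.7, 0.1]
opening: 1.001
```

>>> arm_command([
  {"rot":[0,0,0],"offset":[1,4,0],"gripper":0},
  {"rot":[0,0,0],"offset":[2,8,0],"gripper":0},
  {"rot":[0,0,0],"offset":[3,12,0],"gripper":0},
  {"rot":[0,0,0],"offset":[4,16,-1],"gripper":0},
  {"rot":[0,0,0],"offset":[4.5,18.3,0],"gripper":0},
  {"rot":[0,0,0],"offset":[4.5,18.3,0],"gripper":0},
  {"rot":[0,0,0],"offset":[4.5,18.3,0],"gripper":0},
])

```text
time_s: 2.5
position: [0.5997, -0.3359, 0.2912]
tcp_rot: [[1.0, 0.0, -0.002], [0.0, -1.0, 0.002], [-0.002, -0.002, -1.0]]
force: [-0.3, 0.1, -0.0]
opening: 0.997
```

```bash
python3 - <<'E'
from h import *
np.set_printoptions(precision=4,suppress=True)
c=cap('wrist','w1.png');V=np.array(c['view']);print(bot.read_state()['position'],-V[:3,:3].T@V[:3,3],V[:3,:3],proj(c,[.6,-.34,.046]))
E
```

```text
[ 0.5998 -0.3351  0.2916] [ 0.6007 -0.2623  0.3824] [[ 1.      0.0006 -0.0006]
 [ 0.0008 -0.9647  0.2633]
 [-0.0004 -0.2633 -0.9647]] [np.float64(280.362615780347), np.float64(199.79530994517432)]
```

View pics/w1.png

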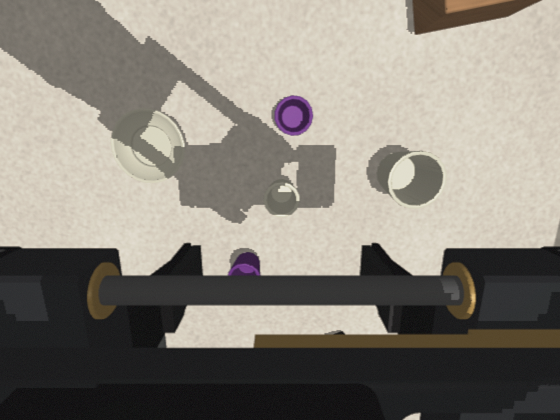

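Wrist view: white cup at about (282,197), purple cups at (293,115) and (245,262), dish (150,145), tumbler (415,180). I enlarge the cup.

```bash
python3 - <<'E'
from h import *
a=cv2.imread('pics/w1.png')[165:230,245:325]
k=cv2.convertScaleAbs(cv2.resize(a,None,fx=8,fy=8,interpolation=cv2.INTER_CUBIC),alpha=1.5)
cv2.imwrite('pics/crop2.png',k)
E
```

```text
(no output)
```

View pics/crop2.png

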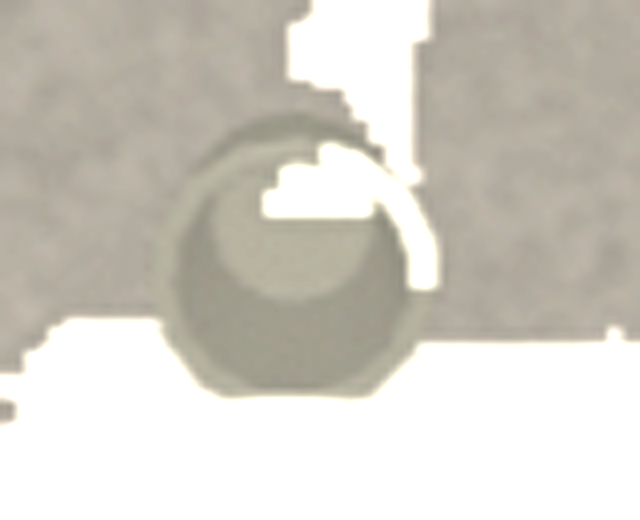

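```bash
python3 - <<'E'
from h import *
np.set_printoptions(precision=4,suppress=True)
c=cap('wrist');p=ray(c,282,198.6,.046);print(p,c['fx'],36/c['fx'],off([p[0],p[1],.036+.051]),bot.read_state()['position'])
E
```

```text
[ 0.602 -0.338  0.046] 319.50524386044725 0.11267420704908367 [ 0.2235  0.3636 20.501 ] [ 0.6    -0.3347  0.292 ]
```

>>> arm_command([
  {"rot":[0,0,0],"offset":[0.2,0.35,4],"gripper":0},
  {"rot":[0,0,0],"offset":[0.2,0.35,8],"gripper":0},
  {"rot":[0,0,0],"offset":[0.2,0.35,12],"gripper":0},
  {"rot":[0,0,0],"offset":[0.2,0.35,15],"gripper":0},
  {"rot":[0,0,0],"offset":[0.2,0.35,17.5],"gripper":0},
  {"rot":[0,0,0],"offset":[0.2,0.35,19.5],"gripper":0},
  {"rot":[0,0,0],"offset":[0.2,0.35,20.5],"gripper":0},
  {"rot":[0,0,0],"offset":[0.2,0.35,20.5],"gripper":0},
])

```text
time_s: 3.4
position: [0.6018, -0.3379, 0.0861]
tcp_rot: [[1.0, 0.002, -0.002], [0.002, -1.0, 0.002], [-0.002, -0.002, -1.0]]
force: [-0.3, -0.1, 0.1]
opening: 0.997
```

>>> arm_command([
  {"rot":[0,0,0],"offset":[0,0,0],"gripper":0.4},
  {"rot":[0,0,0],"offset":[0,0,0],"gripper":0.5},
  {"rot":[0,0,0],"offset":[0,0,0],"gripper":0.6},
  {"rot":[0,0,0],"offset":[0,0,0],"gripper":0.7},
  {"rot":[0,0,0],"offset":[0,0,0],"gripper":0.7},
  {"rot":[0,0,0],"offset":[0,0,0],"gripper":0.7},
  {"rot":[0,0,0],"offset":[0,0,0],"gripper":0.7},
])

```text
time_s: 4.1
position: [0.6022, -0.3395, 0.0873]
tcp_rot: [[1.0, 0.001, -0.0], [0.001, -1.0, 0.0], [-0.0, -0.0, -1.0]]
force: [-0.0, -0.3, 0.4]
opening: 0.448
```

>>> arm_command([
  {"rot":[0,0,0],"offset":[0,0,-2],"gripper":0.7},
  {"rot":[0,0,0],"offset":[0,0,-6],"gripper":0.7},
  {"rot":[0,0,0],"offset":[0,0,-10],"gripper":0.7},
  {"rot":[0,0,0],"offset":[0,-2,-14],"gripper":0.7},
  {"rot":[0,0,0],"offset":[-0.5,-5,-17],"gripper":0.7},
  {"rot":[0,0,0],"offset":[-1,-9,-18],"gripper":0.7},
  {"rot":[0,0,0],"offset":[-1.5,-13,-18],"gripper":0.7},
  {"rot":[0,0,0],"offset":[-2,-17,-18],"gripper":0.7},
])

```text
time_s: 4.9
position: [0.5817, -0.1682, 0.2679]
tcp_rot: [[1.0, 0.0, 0.001], [0.0, -1.0, -0.0], [0.001, 0.0, -1.0]]
force: [-0.4, 0.1, -1.1]
opening: 0.425
```

>>> arm_command([
  {"rot":[0,0,0],"offset":[-0.3,-4,0],"gripper":0.7},
  {"rot":[0,0,0],"offset":[-0.6,-8,0],"gripper":0.7},
  {"rot":[0,0,0],"offset":[-0.9,-12,0],"gripper":0.7},
  {"rot":[0,0,0],"offset":[-1.2,-16,0],"gripper":0.7},
  {"rot":[0,0,0],"offset":[-1.4,-20,0],"gripper":0.7},
  {"rot":[0,0,0],"offset":[-1.5,-24,0],"gripper":0.7},
  {"rot":[0,0,0],"offset":[-1.5,-27,0],"gripper":0.7},
  {"rot":[0,0,0],"offset":[-1.5,-29.3,0],"gripper":0.7},
])

```text
time_s: 5.7
position: [0.5661, 0.1256, 0.2671]
tcp_rot: [[1.0, 0.003, -0.001], [0.003, -1.0, 0.0], [-0.001, -0.0, -1.0]]
force: [-0.0, -0.1, 0.2]
opening: 0.424
```

>>> arm_command([
  {"rot":[0,0,0],"offset":[0,0,0],"gripper":0.7},
  {"rot":[0,0,0],"offset":[0,0,0],"gripper":0.7},
])

```text
time_s: 5.9
position: [0.5665, 0.1236, 0.267]
tcp_rot: [[1.0, 0.003, -0.0], [0.003, -1.0, -0.001], [-0.0, 0.001, -1.0]]
force: [-0.0, 0.4, -0.9]
opening: 0.427
```

```bash
python3 - <<'E'
from h import *
c=cap('wrist','w2.png')
a=cv2.imread('pics/w2.png');cv2.imwrite('pics/w2b.png',cv2.convertScaleAbs(cv2.resize(a,(800,600),interpolation=cv2.INTER_CUBIC),alpha=1.2))
for p in([.567,.124,.0755],[.5,.21,.0755],[.63,.21,.0755]):print(proj(c,p))
E
```

```text
[np.float64(280.07925566268676), np.float64(207.63065300699506)]
[np.float64(200.746568354119), np.float64(108.53260918633687)]
[np.float64(355.10233562327585), np.float64(109.03836952267666)]
```

View pics/w2b.png

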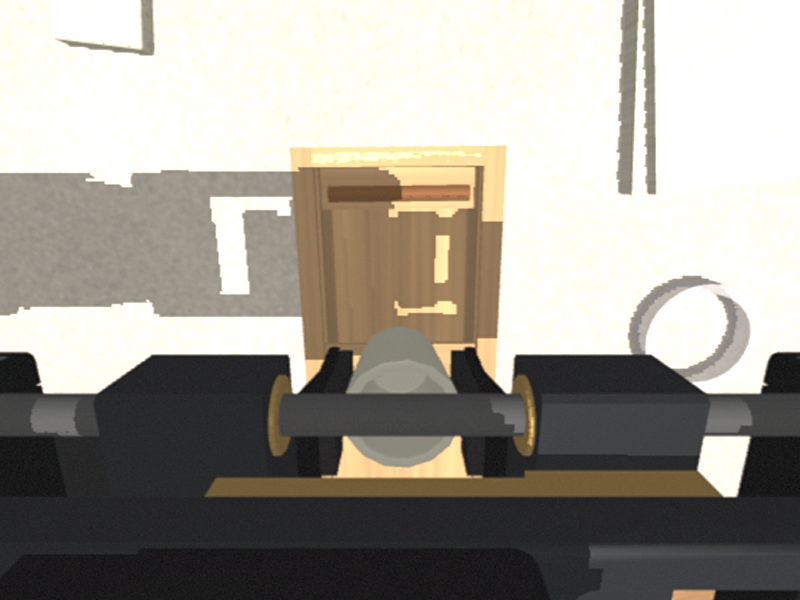

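```bash
python3 - <<'E'
from h import *
np.set_printoptions(precision=4,suppress=True)
c=cap('wrist');k=1/1.42857
for n,u,v,z in(('farL',290.5,148,.0755),('farR',505.5,147,.0755),('L',306,350,.0755),('R',497,350,.0755),('ridgeL',329,193,.062),('ridgeR',470,192,.062),('leadL',329,344,.066),('leadR',476,348,.066),('cupL',340,410,.16),('rampfar',318,168,.0755),('iR',482,168,.0755)):
    print(n,ray(c,u*k,v*k,z)[:2])
print(bot.read_state()['position'])
E
```

```text
farL [0.5027 0.2134]
farR [0.6289 0.2141]
L [0.505  0.0868]
R [0.6313 0.087 ]
ridgeL [0.5222 0.1873]
ridgeR [0.6111 0.188 ]
leadL [0.5188 0.0875]
leadR [0.619  0.0847]
cupL [0.5384 0.0889]
rampfar [0.5183 0.2021]
iR [0.6157 0.2023]
[0.5668 0.1225 0.2671]
```

>>> arm_command([
  {"rot":[0,0,0],"offset":[0,-0.4,3],"gripper":0.7},
  {"rot":[0,0,0],"offset":[0,-0.4,7],"gripper":0.7},
  {"rot":[0,0,0],"offset":[0,-0.4,11],"gripper":0.7},
  {"rot":[0,0,0],"offset":[0,-0.4,14],"gripper":0.7},
  {"rot":[0,0,0],"offset":[0,-0.4,15.5],"gripper":0.7},
  {"rot":[0,0,0],"offset":[0,-0.4,16.3],"gripper":0.7},
  {"rot":[0,0,0],"offset":[0,-0.4,16.8],"gripper":0.7},
  {"rot":[0,0,0],"offset":[0,-0.4,16.8],"gripper":0.7},
])

```text
time_s: 6.8
position: [0.5672, 0.1268, 0.0993]
tcp_rot: [[1.0, 0.0, 0.0], [0.0, -1.0, -0.0], [0.0, 0.0, -1.0]]
force: [-0.8, 0.6, -1.0]
opening: 0.427
```

>>> arm_command([
  {"rot":[0,0,0],"offset":[0,0,0.1],"gripper":0.7},
  {"rot":[0,0,0],"offset":[0,0,0.2],"gripper":0.7},
  {"rot":[0,0,0],"offset":[0,0,0.25],"gripper":0.7},
])

```text
time_s: 7.1
position: [0.5672, 0.1275, 0.0975]
tcp_rot: [[1.0, 0.001, 0.001], [0.001, -1.0, 0.0], [0.001, -0.0, -1.0]]
force: [0.2, 1.2, -0.3]
opening: 0.428
```

>>> arm_command([
  {"rot":[0,0,0],"offset":[0,0,0.1],"gripper":0.7},
  {"rot":[0,0,0],"offset":[0,0,0.1],"gripper":0.7},
])

```text
time_s: 7.3
position: [0.5668, 0.1275, 0.0959]
tcp_rot: [[1.0, 0.001, 0.0], [0.001, -1.0, -0.0], [0.0, 0.0, -1.0]]
force: [-0.4, -0.3, -0.0]
opening: 0.427
```

>>> arm_command([
  {"rot":[0,0,0],"offset":[0,0,0.1],"gripper":0.7},
  {"rot":[0,0,0],"offset":[0,0,0.1],"gripper":0.7},
])

```text
time_s: 7.5
position: [0.5669, 0.1276, 0.0955]
tcp_rot: [[1.0, 0.001, 0.0], [0.001, -1.0, 0.0], [0.0, -0.0, -1.0]]
force: [-1.4, 0.7, 4.0]
opening: 0.425
```

Contact with the floor (4 N). I release with a partial opening, since the inside is only 102 mm wide.

>>> arm_command([
  {"rot":[0,0,0],"offset":[0,0,0],"gripper":0.48},
  {"rot":[0,0,0],"offset":[0,0,0],"gripper":0.43},
  {"rot":[0,0,0],"offset":[0,0,0],"gripper":0.4},
  {"rot":[0,0,0],"offset":[0,0,0],"gripper":0.4},
  {"rot":[0,0,0],"offset":[0,0,0],"gripper":0.4},
])

```text
time_s: 8.0
position: [0.5668, 0.1274, 0.0946]
tcp_rot: [[1.0, 0.001, -0.0], [0.001, -1.0, -0.0], [-0.0, 0.0, -1.0]]
force: [-0.2, -0.0, 0.3]
opening: 0.595
```

>>> arm_command([
  {"rot":[0,0,0],"offset":[0,0,-0.5],"gripper":0.4},
  {"rot":[0,0,0],"offset":[0,0,-1.5],"gripper":0.4},
  {"rot":[0,0,0],"offset":[0,0,-3.5],"gripper":0.4},
  {"rot":[0,0,0],"offset":[0,0,-6.5],"gripper":0.4},
  {"rot":[0,0,0],"offset":[0,0,-10.5],"gripper":0.4},
  {"rot":[0,0,0],"offset":[0,3,-14],"gripper":0.4},
  {"rot":[0,0,0],"offset":[0,6,-14],"gripper":0.4},
  {"rot":[0,0,0],"offset":[0,6,-14],"gripper":0.4},
])

```text
time_s: 8.8
position: [0.5679, 0.0647, 0.2374]
tcp_rot: [[1.0, -0.002, 0.005], [-0.002, -1.0, -0.002], [0.005, 0.002, -1.0]]
force: [-0.3, -0.1, -0.2]
opening: 0.603
```

```bash
python3 - <<'E'
from h import *
c=cap('wrist','w3.png');t=cap('top','t3.png')
a=cv2.convertScaleAbs(cv2.imread('pics/w3.png')[:300],alpha=1.3)
b=cv2.convertScaleAbs(cv2.resize(cv2.imread('pics/t3.png')[180:260,180:330],None,fx=3.7,fy=3.7,interpolation=cv2.INTER_CUBIC),alpha=1.6)
o=np.zeros((600,560,3),np.uint8);o[:300]=a;o[300:300+b.shape[0],:b.shape[1]]=b;cv2.imwrite('pics/c3.png',o)
print(bot.read_state()['position'])
E
```

```text
[0.56668301 0.06705233 0.23550314]
```

View pics/c3.png

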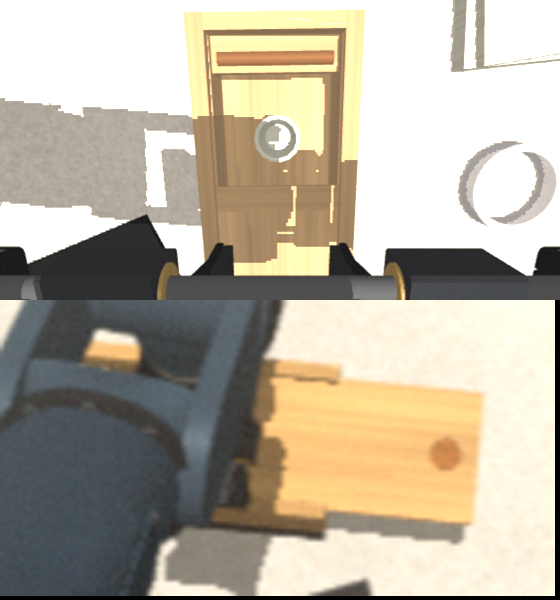

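The cup stands upright in the opening at (277,138), clear of the lid edge at row 185. Next I close the fingers and go behind the lid's rear.

>>> arm_command([
  {"rot":[0,0,0],"offset":[0,4.5,0],"gripper":1},
  {"rot":[0,0,0],"offset":[0,9,0],"gripper":1},
  {"rot":[0,0,0],"offset":[0.2,13.5,0],"gripper":1},
  {"rot":[0,0,0],"offset":[0.3,18,0],"gripper":1},
  {"rot":[0,0,0],"offset":[0.4,22,0],"gripper":1},
  {"rot":[0,0,0],"offset":[0.4,24.7,1],"gripper":1},
  {"rot":[0,0,0],"offset":[0.4,24.7,4],"gripper":1},
  {"rot":[0,0,0],"offset":[0.4,24.7,6],"gripper":1},
])

```text
time_s: 9.7
position: [0.5707, -0.1795, 0.1729]
tcp_rot: [[1.0, -0.0, -0.002], [-0.0, -1.0, 0.002], [-0.002, -0.002, -1.0]]
force: [-0.4, 0.5, -0.2]
opening: 0.023
```

>>> arm_command([
  {"rot":[0,0,0],"offset":[0,0,2],"gripper":1},
  {"rot":[0,0,0],"offset":[0,0,4],"gripper":1},
  {"rot":[0,0,0],"offset":[0,0,5],"gripper":1},
  {"rot":[0,0,0],"offset":[0,0,5],"gripper":1},
])

```text
time_s: 10.1
position: [0.5703, -0.1782, 0.1229]
tcp_rot: [[1.0, 0.002, -0.004], [0.002, -1.0, 0.002], [-0.004, -0.002, -1.0]]
force: [-1.3, 0.1, 1.1]
opening: 0.005
```

>>> arm_command([
  {"rot":[0,0,0],"offset":[0,-0.5,-0.3],"gripper":1},
  {"rot":[0,0,0],"offset":[0,-1,-0.3],"gripper":1},
  {"rot":[0,0,0],"offset":[0,-1.5,-0.3],"gripper":1},
  {"rot":[0,0,0],"offset":[0,-2,-0.3],"gripper":1},
  {"rot":[0,0,0],"offset":[0,-2.5,-0.3],"gripper":1},
  {"rot":[0,0,0],"offset":[0,-3,-0.3],"gripper":1},
  {"rot":[0,0,0],"offset":[0,-3.4,-0.3],"gripper":1},
  {"rot":[0,0,0],"offset":[0,-3.8,-0.3],"gripper":1},
])

```text
time_s: 10.9
position: [0.5714, -0.1418, 0.128]
tcp_rot: [[1.0, 0.002, 0.001], [0.002, -1.0, -0.001], [0.001, 0.001, -1.0]]
force: [-0.6, -2.7, 0.8]
opening: 0.004
```

>>> arm_command([
  {"rot":[0,0,0],"offset":[0,-0.5,0],"gripper":1},
  {"rot":[0,0,0],"offset":[0,-1,0],"gripper":1},
  {"rot":[0,0,0],"offset":[0,-1.5,0],"gripper":1},
  {"rot":[0,0,0],"offset":[0,-2,0],"gripper":1},
])

```text
time_s: 11.3
position: [0.5717, -0.1222, 0.1283]
tcp_rot: [[1.0, 0.002, 0.002], [0.002, -1.0, -0.002], [0.002, 0.002, -1.0]]
force: [-1.3, -6.0, 3.2]
opening: 0.007
```

```bash
python3 - <<'E'
from h import *
s=bot.read_state();print(s['position'],s['force'])
c=cap('top','t4.png');cap('scene','s4.png')
b=cv2.convertScaleAbs(cv2.resize(cv2.imread('pics/t4.png')[180:260,180:330],None,fx=3.7,fy=3.7,interpolation=cv2.INTER_CUBIC),alpha=1.6)
s=cv2.convertScaleAbs(cv2.imread('pics/s4.png')[110:400,80:635][:, :555],alpha=1.5)
o=np.zeros((600,560,3),np.uint8);o[:s.shape[0],:s.shape[1]]=s;o[300:300+b.shape[0],:b.shape[1]]=b;cv2.imwrite('pics/c4.png',o)
E
```

```text
[ 0.57170687 -0.12222333  0.12830142] [-1.30347459 -6.04192026  3.19352008]
```

View pics/c4.png

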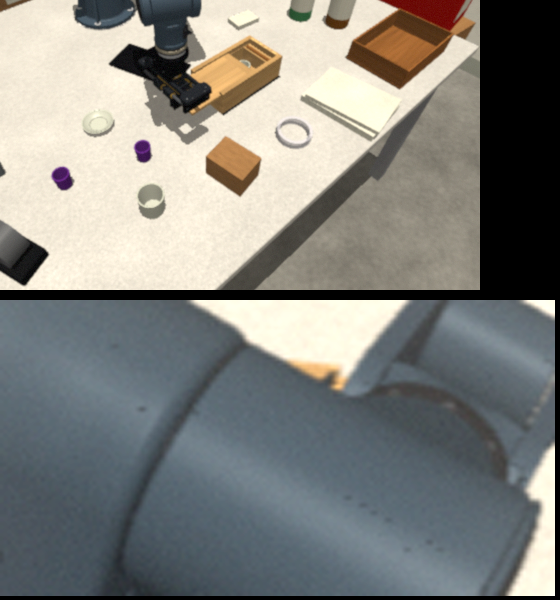

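The cup is still inside (scene crop, about (245,62)) and the lid is moving, with about 6 N of drag. I lower the tip 2 mm and continue gently.

>>> arm_command([
  {"rot":[0,0,0],"offset":[0,0,0.2],"gripper":1},
  {"rot":[0,0,0],"offset":[0,-0.4,0.2],"gripper":1},
  {"rot":[0,0,0],"offset":[0,-0.8,0.2],"gripper":1},
  {"rot":[0,0,0],"offset":[0,-1.2,0.2],"gripper":1},
  {"rot":[0,0,0],"offset":[0,-1.6,0.2],"gripper":1},
])

```text
time_s: 11.9
position: [0.5714, -0.1064, 0.126]
tcp_rot: [[1.0, 0.001, 0.001], [0.001, -1.0, -0.002], [0.001, 0.002, -1.0]]
force: [-0.8, -5.8, 3.9]
opening: 0.005
```

>>> arm_command([
  {"rot":[0,0,0],"offset":[0,-0.4,0],"gripper":1},
  {"rot":[0,0,0],"offset":[0,-0.8,0],"gripper":1},
  {"rot":[0,0,0],"offset":[0,-1.2,0],"gripper":1},
  {"rot":[0,0,0],"offset":[0,-1.6,0],"gripper":1},
  {"rot":[0,0,0],"offset":[0,-2,0],"gripper":1},
])

```text
time_s: 12.4
position: [0.5705, -0.0846, 0.1253]
tcp_rot: [[1.0, 0.001, -0.001], [0.001, -1.0, 0.001], [-0.001, -0.001, -1.0]]
force: [-0.2, -1.2, -0.8]
opening: 0.003
```

>>> arm_command([
  {"rot":[0,0,0],"offset":[0,-0.4,0],"gripper":1},
  {"rot":[0,0,0],"offset":[0,-0.8,0],"gripper":1},
  {"rot":[0,0,0],"offset":[0,-1.2,0],"gripper":1},
  {"rot":[0,0,0],"offset":[0,-1.6,0],"gripper":1},
  {"rot":[0,0,0],"offset":[0,-2,0],"gripper":1},
])

```text
time_s: 12.9
position: [0.571, -0.0652, 0.1257]
tcp_rot: [[1.0, 0.001, -0.0], [0.001, -1.0, 0.0], [-0.0, -0.0, -1.0]]
force: [-0.9, -0.8, 0.2]
opening: 0.0
```

>>> arm_command([
  {"rot":[0,0,0],"offset":[0,-0.2,0],"gripper":1},
  {"rot":[0,0,0],"offset":[0,-0.4,0],"gripper":1},
  {"rot":[0,0,0],"offset":[0,-0.6,0],"gripper":1},
])

```text
time_s: 13.2
position: [0.571, -0.0595, 0.1258]
tcp_rot: [[1.0, 0.001, 0.0], [0.001, -1.0, -0.0], [0.0, 0.0, -1.0]]
force: [-0.4, -0.9, 0.8]
opening: 0.004
```

>>> arm_command([
  {"rot":[0,0,0],"offset":[0,-0.2,0],"gripper":1},
  {"rot":[0,0,0],"offset":[0,-0.4,0],"gripper":1},
])

```text
time_s: 13.4
position: [0.571, -0.0555, 0.1258]
tcp_rot: [[1.0, 0.001, 0.0], [0.001, -1.0, -0.0], [0.0, 0.0, -1.0]]
force: [-0.2, -0.9, -0.1]
opening: 0.006
```

Only light sliding drag so far. I go on in 2 mm steps and watch for the ridge.

>>> arm_command([
  {"rot":[0,0,0],"offset":[0,-0.2,0],"gripper":1},
  {"rot":[0,0,0],"offset":[0,-0.4,0],"gripper":1},
])

```text
time_s: 13.6
position: [0.571, -0.0514, 0.1258]
tcp_rot: [[1.0, 0.001, 0.0], [0.001, -1.0, -0.0], [0.0, 0.0, -1.0]]
force: [-1.1, -0.4, -0.6]
opening: 0.008
```

>>> arm_command([
  {"rot":[0,0,0],"offset":[0,-0.2,0],"gripper":1},
])

```text
time_s: 13.7
position: [0.571, -0.0494, 0.1258]
tcp_rot: [[1.0, 0.001, 0.0], [0.001, -1.0, -0.0], [0.0, 0.0, -1.0]]
force: [-0.0, -0.5, -0.7]
opening: 0.005
```

>>> arm_command([
  {"rot":[0,0,0],"offset":[0,-0.2,0],"gripper":1},
])

```text
time_s: 13.8
position: [0.571, -0.0475, 0.1257]
tcp_rot: [[1.0, 0.001, 0.0], [0.001, -1.0, -0.0], [0.0, 0.0, -1.0]]
force: [-0.2, -0.3, 0.0]
opening: 0.005
```

>>> arm_command([
  {"rot":[0,0,0],"offset":[0,-0.2,0],"gripper":1},
])

```text
time_s: 13.9
position: [0.5711, -0.0457, 0.1257]
tcp_rot: [[1.0, 0.002, 0.0], [0.002, -1.0, -0.001], [0.0, 0.001, -1.0]]
force: [-0.9, -5.6, -0.4]
opening: 0.003
```

Ridge felt at TCP y ≈ -0.046 (5.6 N). The stop should be about 16 mm further, near -0.030.

>>> arm_command([
  {"rot":[0,0,0],"offset":[0,-0.2,0],"gripper":1},
])

```text
time_s: 14.0
position: [0.5713, -0.0448, 0.1258]
tcp_rot: [[1.0, 0.003, 0.001], [0.003, -1.0, -0.003], [0.001, 0.003, -1.0]]
force: [-1.5, -8.5, -0.9]
opening: 0.004
```

>>> arm_command([
  {"rot":[0,0,0],"offset":[0,-0.2,0],"gripper":1},
])

```text
time_s: 14.1
position: [0.5713, -0.0434, 0.1259]
tcp_rot: [[1.0, 0.003, 0.0], [0.003, -1.0, -0.004], [0.0, 0.004, -1.0]]
force: [-0.9, -9.0, -0.6]
opening: 0.0
```

>>> arm_command([
  {"rot":[0,0,0],"offset":[0,-0.2,0],"gripper":1},
])

```text
time_s: 14.2
position: [0.5713, -0.0418, 0.1259]
tcp_rot: [[1.0, 0.003, 0.0], [0.003, -1.0, -0.004], [0.0, 0.004, -1.0]]
force: [-1.4, -8.8, -0.8]
opening: 0.004
```

>>> arm_command([
  {"rot":[0,0,0],"offset":[0,-0.2,0],"gripper":1},
])

```text
time_s: 14.3
position: [0.5712, -0.0393, 0.1259]
tcp_rot: [[1.0, 0.002, 0.0], [0.002, -1.0, -0.003], [0.0, 0.003, -1.0]]
force: [-1.1, -6.1, -0.6]
opening: 0.003
```

>>> arm_command([
  {"rot":[0,0,0],"offset":[0,-0.2,0],"gripper":1},
])

```text
time_s: 14.4
position: [0.5711, -0.0368, 0.1258]
tcp_rot: [[1.0, 0.002, 0.0], [0.002, -1.0, -0.002], [0.0, 0.002, -1.0]]
force: [-1.1, -4.9, 0.8]
opening: 0.003
```

>>> arm_command([
  {"rot":[0,0,0],"offset":[0,-0.1,0],"gripper":1},
  {"rot":[0,0,0],"offset":[0,-0.2,0],"gripper":1},
])

```text
time_s: 14.6
position: [0.5709, -0.0332, 0.1257]
tcp_rot: [[1.0, 0.0, -0.0], [0.0, -1.0, 0.001], [-0.0, -0.001, -1.0]]
force: [0.9, -1.1, -0.1]
opening: 0.008
```

>>> arm_command([
  {"rot":[0,0,0],"offset":[0,-0.1,0],"gripper":1},
])

```text
time_s: 14.7
position: [0.5709, -0.0321, 0.1257]
tcp_rot: [[1.0, 0.001, -0.0], [0.001, -1.0, 0.0], [-0.0, -0.0, -1.0]]
force: [-0.6, -3.6, -1.0]
opening: 0.006
```

>>> arm_command([
  {"rot":[0,0,0],"offset":[0,-0.1,0],"gripper":1},
])

```text
time_s: 14.8
position: [0.571, -0.0319, 0.1258]
tcp_rot: [[1.0, 0.002, 0.0], [0.002, -1.0, -0.001], [0.0, 0.001, -1.0]]
force: [0.1, -5.8, 0.4]
opening: 0.008
```

The force dropped to 1 N (snap) at -0.033 and then rose with almost no travel (stop). I press a little more to confirm.

>>> arm_command([
  {"rot":[0,0,0],"offset":[0,-0.1,0],"gripper":1},
  {"rot":[0,0,0],"offset":[0,-0.2,0],"gripper":1},
  {"rot":[0,0,0],"offset":[0,-0.2,0],"gripper":1},
])

```text
time_s: 15.1
position: [0.5711, -0.0316, 0.1258]
tcp_rot: [[1.0, 0.003, 0.0], [0.003, -1.0, -0.004], [-0.0, 0.004, -1.0]]
force: [-1.3, -10.5, -0.9]
opening: 0.006
```

>>> arm_command([
  {"rot":[0,0,0],"offset":[0,-0.1,0],"gripper":1},
  {"rot":[0,0,0],"offset":[0,-0.1,0],"gripper":1},
])

```text
time_s: 15.3
position: [0.5711, -0.0314, 0.1259]
tcp_rot: [[1.0, 0.004, 0.0], [0.004, -1.0, -0.005], [-0.0, 0.005, -1.0]]
force: [-2.3, -12.5, -1.2]
opening: 0.008
```

It is solid at 12.5 N with no travel, so the lid is home. I back off, rise and swing clear to check.

>>> arm_command([
  {"rot":[0,0,0],"offset":[0,0.5,0],"gripper":1},
  {"rot":[0,0,0],"offset":[0,2,0],"gripper":1},
  {"rot":[0,0,0],"offset":[0,4,0],"gripper":1},
  {"rot":[0,0,0],"offset":[0,5,-4],"gripper":1},
  {"rot":[0,0,0],"offset":[0,6,-8],"gripper":1},
  {"rot":[0,0,0],"offset":[0,9,-12],"gripper":1},
  {"rot":[0,0,0],"offset":[0,13,-14],"gripper":1},
  {"rot":[0,0,0],"offset":[0,17,-14],"gripper":1},
])

```text
time_s: 16.1
position: [0.5729, -0.2004, 0.2702]
tcp_rot: [[1.0, 0.002, 0.008], [0.002, -1.0, -0.003], [0.008, 0.004, -1.0]]
force: [1.5, 0.4, -1.2]
opening: 0.006
```

>>> arm_command([
  {"rot":[0,0,0],"offset":[0,4,0],"gripper":1},
  {"rot":[0,0,0],"offset":[0,8,0],"gripper":1},
  {"rot":[0,0,0],"offset":[0,12,0],"gripper":1},
  {"rot":[0,0,0],"offset":[0,14,0],"gripper":1},
  {"rot":[0,0,0],"offset":[0,14,0],"gripper":1},
])

```text
time_s: 16.6
position: [0.5709, -0.3414, 0.2654]
tcp_rot: [[1.0, -0.003, 0.001], [-0.003, -1.0, -0.0], [0.001, 0.0, -1.0]]
force: [-0.4, 0.6, 0.2]
opening: 0.004
```

```bash
python3 - <<'E'
from h import *
c=cap('top','t5.png');cap('scene','s5.png')
b=cv2.convertScaleAbs(cv2.resize(cv2.imread('pics/t5.png')[180:255,180:330],None,fx=4,fy=4,interpolation=cv2.INTER_CUBIC),alpha=1.6)
s=cv2.convertScaleAbs(cv2.resize(cv2.imread('pics/s5.png')[120:320,120:420],None,fx=1.5,fy=1.5),alpha=1.5)
o=np.zeros((600,600,3),np.uint8);o[:300,:450]=s;o[300:,:]=b;cv2.imwrite('pics/c5.png',o)
print(bot.read_state()['position'],bot.read_state()['force'])
E
```

```text
[ 0.57088317 -0.33750819  0.26525872] [0.48548928 0.29539696 0.09952963]
```

View pics/c5.png

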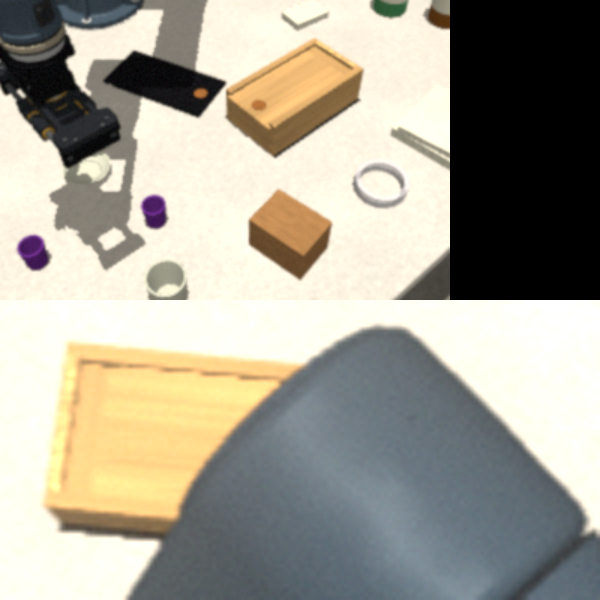

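The picture shows the lid flush in the box (scene crop (295,95)) and the bystanders in place. I hand in.

```bash
python3 -c "
from h import *
print(ticket.hand_in())"
```

```text
the job is handed in; nothing more can be done
None
```

The job is done and handed in at about 17 s. The small white cup stands upright on the box floor, and the lid is closed over it, pushed home to its stop.

- **Cup:** I set it down on a light floor contact (4 N) and let go. A wrist picture then showed it upright in the opening, clear of the lid's edge. The closed lid now hides it.
- **Lid:** It slid freely at about 1 N, with a brief drag of 6 N early on. The ridge took about 9 N to cross. The force then dropped to 1 N as it snapped, and came up solid about 14 mm after first ridge contact. That matches the nominal 16 mm within the bevel. I pressed up to 12.5 N at the stop, well under the 25 N ramming limit, and there was no further travel.
- **Last checks:** The arm is clear of everything and reads about zero force. The scene picture shows the lid flush and the nearby things in place. The arm hid part of the box in the top view, and the ridge itself is out of sight. So the snap is known from the force and travel, not seen.
- **Disagreement:** The camera views differed from each other by up to about 8 mm at first, and I used the close wrist view for the grasp and placing.

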